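Post the old phone into the electronics collection box

ROBOT

A 7-joint arm with a two-finger parallel gripper is mounted at the origin on a cart in front of the work surface, level with it; the furniture and walls round the work are solid. World frame = base frame: x ahead of the robot, y to its left, z up, the work surface at z = 0. Lengths are in m, angles in rad, forces in N, time in s.
With the tool pointing down it reaches from about 0.425 to 0.875 m from the base axis. Payload 9.9 kg.
Tool frame: the origin (TCP) lies at the very end of the fingers, on their centre line; the grasp point (between the pads) lies 19 mm behind it; z points along the fingers, y is the line along which they close (so a half turn about z gives the same grasp; the last joint's range is limited). The gripper opens to 85 mm and grips with 20 to 120 N. Pads are 22 mm wide; open, the fingers measure 114 mm over their backs; the gripper's body (76 mm by 85 mm) begins 54 mm behind the grasp point. The pads swing forward as they close: fully open they stand 13 mm farther back than shut.
Start: joints at [-1.205, 0.576, 0.025, 1.437, -0.015, 1.129, -0.057], TCP at [0.293, 0.608, 0.195] pointing down, gripper open.
Joint ranges: [-2.76, 2.76], [-0.34, 2.15], [-1.52, 1.57], [0.19, 2.46], [-1.09, 4.23], [0.17, 1.99], [-2.82, 2.82]. Speed limits (rad/s): [2.22, 2.22, 3.01, 3.01, 3.14, 3.14, 3.14].

INTERFACE

Orientations are given as a rotation vector (axis times angle).
In Python, from cell import read_state, viewer, job_done gives the robot as it stands. The module is installed in compiled form; this text tells all that it offers.
- The arm moves only by the tool move_arm, never from a script. Its argument "targets" is a list of rows, each a list of 3 entries, a list of its own where there are three numbers: the shift along the tool's x, y, z scaled (see below), then the turn, a rotation vector about the tool's x, y, z scaled (see below), then the opening, from 0 (shut) to 1 (fully open). A call has 1 to 20 rows; each row is the pose to reach, as a shift and turn from the pose commanded when the call began, along the tool's axes at that moment; what a row does not reach only later rows make up. The controller multiplies each number of a shift by 0.8 m and each number of a turn by 90 degrees. A row lasts 1/8 s, in which the tool goes at most 62.5 mm and 10.7 degrees, less where a joint would pass 70% of its speed; a pose out of reach is approached as far as the arm can. A call with a number of a shift or a turn outside -1 to 1 is refused whole. A call with a gripper value outside its range is refused whole. The fingers move at their own pace and stop on an object; "grip_force" is the grip in N (left out, the last holds). Time passes only in rows, so rows that repeat a pose let the fingers close. It gives the time, the measured TCP pose, the force, the opening and the grip force at its end, in the units of the state.
- read_state(): the state, without advancing time (a new reading comes with each control period).
- viewer.camera(name): name is "side" or "top" or "wrist"; returns (picture, depth): 480x640x3 uint8, red, green, blue; 480x640 float32, m along the optical axis (not along the pixel's ray), 0 where there is no reading.
- viewer.calibration(name): a dict with "fovy" (degrees; the focal length in pixels is half the picture's height over the tangent of half this angle, whatever the lens; pixels are square), "cx", "cy" (the principal point, pixels), "rvec" (rotation vector, rad) and "tvec" (3), from world to camera coordinates, as OpenCV has them; the wrist camera has in their place "hand_eye" (4x4, takes a point from camera to tool coordinates, whose origin is the TCP and whose axes are the flange's). Camera axes: x right, y down, z forward; pixel columns grow to the right and rows downward; lengths in m; the calibration is good to about 2 mm. A picture is of the moment at which its call begins: read the wrist's pose just before it. calibration takes no time and is no camera call.
- job_done(): hands the job in; it is judged then, once.
The state is a dict: "time": time; "joints": joint angles; "dq": joint speeds; "joint_torque": joint torques, N m; "eef_pos": TCP position; "eef_rot": TCP orientation; "ft_force": force on the tool from outside, world axes, zero at the start; "ft_torque": the same for the moment, N m; "grip_width": opening from 0.0 (shut) to 1.0 (fully open); "gripper_force": force on a finger pad.
Only numpy, scipy, OpenCV 4.12 (cv2) and the standard library are available. Lean on these libraries where they do the work, as an engineer would, in place of code of your own. Each camera call takes 0.05 s, during which the arm holds its last target. There are 200 camera calls.

TASK

Take the old blue phone out of its wooden dock and post it, short edge first, through the slot in the sloping lid of the green collection box, pushing it past the sprung flap so that it ends up lying wholly inside the box. Leave the mug, the honey jar, the tape roll and the pen where they are.

Things in the scene. Friction and masses are not known exactly. Their poses are not given: they have to be found in the camera images.
- phone_mid (a point): Centre of the old blue mobile phone (about 220 g), a slab 11 mm thick (its own x; dark screen on -x), 62 mm wide (y), 124 mm long (z); edges rounded 3 mm. It starts upright in the dock with its lower 30 mm in the dock's 13 mm pocket and 94 mm standing free; lift it straight up to free it. Any side may face any way in the slot.
- dock: Fixed light-wood charging dock, 90 x 100 x 38 mm high; origin at the centre of its underside; the phone stands in its middle, its flat faces across the dock's x axis; pocket floor 8 mm above the worktop.
- collection_box: Fixed green collection box with clear front, 150 mm deep (x), 130 mm wide (y); origin: centre of its underside; front face at -x. Its lid rises 30 degrees from 105 mm high at the front to 192 mm at the back. Along the upper edge of the lid's slot stands a yellow stop lip, 80 mm wide, 14 mm above the slot plate, its front face flush with the slot's upper wall, 7.5 mm up the slope from the slot's centre.
- lid_point (a point): Point of the box on its lid surface (frame as the box: x 15 mm in front of its centre, 140 mm up). A 4 mm thick steel plate with the slot lies on the lid, clamped (it does not give) so that the slot's centre is anywhere from 12 mm below to 12 mm above this point along the slope: not reported, so see it or feel for the lip. Plate is smooth for 44 mm below the slot.
- flap_point (a point): Point 23 mm straight below lid_point, square to the lid (fixed to the box, frame as the box). The slot, 68 mm wide along y and 15 mm across along the slope, runs in this direction with slippery guide walls 20 mm deep, so the phone goes in leaning 30 degrees, top towards the front. At this depth a sprung flap shuts it: 3 to 6 N to push open, then it rubs only lightly.
- box_inside (a point): Centre of the box's inner floor, 5 mm above its underside (frame as the box). Inside 142 x 122 mm. A phone let go with more than half its length below the lid slides down here by its own weight.
- mug: Green mug, 72 mm high, bystander at the right; origin under its centre.
- honey: Honey jar with a red lid, 86 mm high, bystander; origin under its centre.
- tape: Roll of tape lying flat, 104 mm across and 25 mm high, bystander; origin under its centre.
- pen: Red pen, 145 mm long, lying in the middle, bystander; origin under its centre.
Things that resemble listed ones, but are neither listed nor needed, are in the scene too. Of the things that look like the part that bears phone_mid, the larger one is meant.

How it is judged:
By the outcome, as a careful person would: the job done as asked, in the order asked, and still so for the second after the job is handed in, with the robot touching nothing.
It also fails if it takes over 48 s, if anything falls off the work surface, if the arm or the gripper's body presses on something with over 40 N, if the wrist force passes 120 N, or if a joint passes its speed limit or range.

## Working session

There is one attempt and no reset: what is moved stays moved. The work goes in short steps, Python scripts to look and compute and a tool call to move; the robot and the scene stay as the last step left them, time stands still between calls to the robot, and variables do not carry over. Pictures are saved under pics/ and viewed, at most 10 in all, crops included, and the job is handed in when it is done.

Besides the shell and the picture viewer there is one more tool, called as name(argument=value, ...), one argument or row to a line, values as JSON. move_arm: Moves the arm, as the interface text tells. Its arguments: {"type":"object","properties":{"targets":{"type":"array"},"grip_force":{"type":"number"}},"required":["targets"]}

```bash
mkdir -p pics; cat > h.py <<'E'
import numpy as np, cv2
from cell import read_state, viewer, job_done
from scipy.spatial.transform import Rotation as R
def cam(n):
    s=read_state(); p,d=viewer.camera(n); c=viewer.calibration(n)
    f=240/np.tan(np.radians(c["fovy"])/2)
    if "hand_eye" in c:
        T=np.eye(4);T[:3,:3]=R.from_rotvec(s["eef_rot"]).as_matrix();T[:3,3]=s["eef_pos"]
        M=T@np.array(c["hand_eye"])
    else:
        W=np.eye(4);W[:3,:3]=R.from_rotvec(np.ravel(c["rvec"])).as_matrix();W[:3,3]=np.ravel(c["tvec"]);M=np.linalg.inv(W)
    return p,d,dict(f=f,cx=c["cx"],cy=c["cy"],M=M)
def ray(k,u,v):
    return k["M"][:3,3],k["M"][:3,:3]@np.array([(u-k["cx"])/k["f"],(v-k["cy"])/k["f"],1])
def onz(k,u,v,z):
    o,r=ray(k,u,v);return o+r*(z-o[2])/r[2]
def cloud(k,d):
    v,u=np.mgrid[:480,:640]
    P=np.stack([(u-k["cx"])/k["f"]*d,(v-k["cy"])/k["f"]*d,d],-1)
    return P@k["M"][:3,:3].T+k["M"][:3,3]
def save(n,p,sc=1,box=None):
    if box: p=p[box[1]:box[3],box[0]:box[2]]
    cv2.imwrite(f"pics/{n}.png",cv2.resize(p[...,::-1],None,fx=sc,fy=sc,interpolation=cv2.INTER_CUBIC))
def proj(k,P):
    q=np.linalg.inv(k["M"])@np.append(P,1);return k["f"]*q[0]/q[2]+k["cx"],k["f"]*q[1]/q[2]+k["cy"]
E
python3 - <<'E'
from h import *
import pickle
o={}
for n in("top","side"):
    p,d,k=cam(n);save(n,p);o[n]=(p,d,k);print(n,k["f"],k["cx"],k["cy"],k["M"].round(3).tolist(),(d>0).mean())
pickle.dump(o,open("o.pkl","wb"));s=read_state();print(s)
E
```

```text
top 523.0296835153528 324.07093635720656 238.69445470267067 [[-0.008, -0.995, 0.096, 0.424], [-1.0, 0.009, 0.011, -0.061], [-0.011, -0.096, -0.995, 1.401], [0.0, 0.0, 0.0, 1.0]] 0.996181640625
side 568.155804180831 317.88050874684046 246.23240441727341 [[-0.819, 0.491, -0.298, 0.924], [0.574, 0.694, -0.434, 0.538], [-0.006, -0.527, -0.85, 1.208], [0.0, 0.0, 0.0, 1.0]] 0.9960221354166666
{'time': 0.1, 'joints': array([-1.20480772,  0.57643437,  0.02482297,  1.43784711, -0.01499243,
        1.12901026, -0.05653481]), 'dq': array([ 9.72822320e-04, -2.86138849e-03,  8.44271423e-05, -2.52556924e-03,
        1.85250135e-03,  1.17308248e-04, -6.46284592e-05]), 'joint_torque': array([ 5.85597038e-03, -7.67293954e+01,  2.25813188e+00, -2.86605281e+01,
        1.59985578e-02,  8.76630424e-03, -6.78477562e-06]), 'eef_pos': array([0.29325231, 0.60744153, 0.19452942]), 'eef_rot': array([-7.00493316e-01, -3.06222505e+00,  2.34179554e-03]), 'ft_force': array([ 0.65569816, -0.38315884,  0.39247978]), 'ft_torque': array([0.03726821, 0.01111328, 0.02819571]), 'gripper_force': 0.0, 'grip_width': 0.9989084100691861}
```

View pics/top.png

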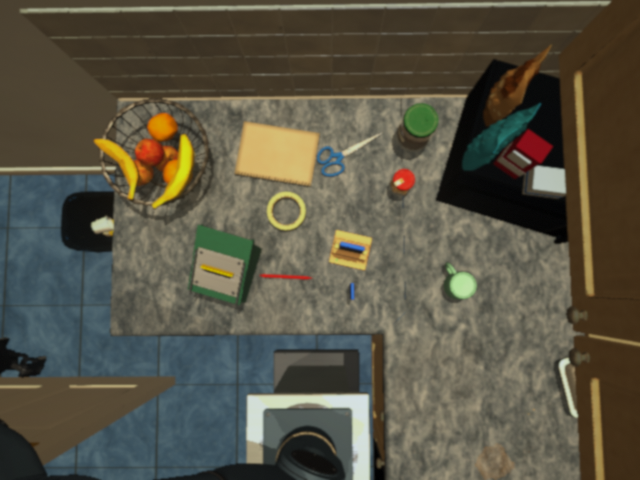

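View pics/side.png

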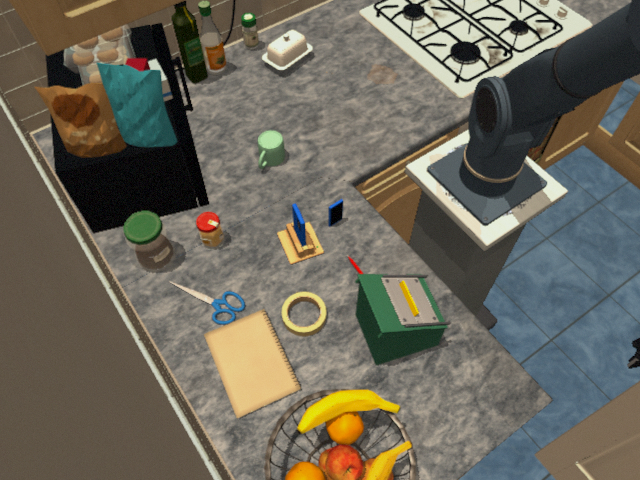

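Top view: the blue phone stands in the wooden dock at (351,247). A smaller blue lookalike is at (352,291). The dock one is the larger and fits the description. The green box with its steel plate and yellow lip is at (216,271). Next I measure these and enlarge a crop.

```bash
python3 - <<'E'
from h import *
import pickle
o=pickle.load(open("o.pkl","rb"))
p,d,k=o["top"]; save("c1",np.hstack([cv2.resize(p[220:310,320:380],(400,600),interpolation=3),cv2.resize(o["side"][0][190:270,275:355],(400,600),interpolation=3)]))
for n in("top","side"):
    p,d,k=o[n];hsv=cv2.cvtColor(p,cv2.COLOR_RGB2HSV);P=cloud(k,d)
    def rep(name,m,zr=None,box=None):
        m=m.copy()
        if box is not None:
            b=np.zeros_like(m);b[box[1]:box[3],box[0]:box[2]]=1;m&=b
        if zr: m&=(P[...,2]>zr[0])&(P[...,2]<zr[1])
        q=P[m];
        if len(q)<5: print(n,name,len(q));return
        r=cv2.minAreaRect(q[:,:2].astype(np.float32)*1000)
        print(n,name,len(q),"med",np.median(q,0).round(4),"rect",np.round(r[0],1),np.round(r[1],1),round(r[2],1),"z",np.percentile(q[:,2],[2,98]).round(3))
        return q
    H,S,V=hsv[...,0],hsv[...,1],hsv[...,2]
    blue=(H>100)&(H<130)&(S>120)
    bx=(320,225,380,270) if n=="top" else (285,195,315,260)
    rep("phone",blue,box=bx)
    rep("phonetop",blue,(0.115,.16),bx)
    wood=(H>8)&(H<25)&(S>80)&(V>100)
    bx=(320,225,380,275) if n=="top" else (270,215,330,270)
    rep("dock",wood,box=bx);rep("docktop",wood,(0.03,.05),bx)
    bx=(185,220,265,310) if n=="top" else (350,265,450,365)
    grn=(H>45)&(H<90)&(S>80)
    rep("box",grn,box=bx)
    g=rep("boxwhole",P[...,2]>0.06,box=bx)
    y=(H>20)&(H<32)&(S>150)&(V>130); q=rep("lip",y,box=bx)
    gy=(S<60)&(P[...,2]>.08); q=rep("plate",gy,box=bx)
    c=q.mean(0);w,v=np.linalg.eigh(np.cov((q-c).T));nn=v[:,0]*np.sign(v[2,0]);print("n",nn.round(3),"tilt",np.degrees(np.arccos(nn[2])),"az",np.degrees(np.arctan2(nn[1],nn[0])),"c",c.round(4))
E
```

```text
top phone 100 med [ 0.5266 -0.1156  0.1314] rect [ 527.2 -115.3] [55.1  8.5] 77.3 z [0.103 0.137]
top phonetop 89 med [ 0.5277 -0.1157  0.1318] rect [ 527.6 -115.4] [55.1  8. ] 76.8 z [0.118 0.138]
top dock 833 med [ 0.5173 -0.1125  0.0113] rect [ 496.6 -108.2] [104.8 162.7] 76.5 z [-0.001  0.045]
top docktop 291 med [ 0.5225 -0.1169  0.0393] rect [ 529.2 -116.6] [89.5 40.9] 76.5 z [0.033 0.046]
top box 1661 med [0.5249 0.1852 0.1759] rect [452.4 107.8] [339.5 158.2] 72.4 z [0.1   0.195]
top boxwhole 3999 med [0.4851 0.1968 0.1567] rect [450.7 108.2] [339.8 171.8] 73.1 z [0.083 0.195]
top lip 157 med [0.4713 0.2085 0.1597] rect [447.6  94.9] [315.5  17.1] 78.4 z [0.13  0.167]
top plate 485 med [0.4583 0.2018 0.143 ] rect [450.5 107.4] [338.2 171.8] 73.1 z [0.108 1.401]
n [-0.956  0.29   0.048] tilt 87.27532676558742 az 163.12033217403342 c [0.4625 0.2008 0.1815]
side phone 308 med [ 0.5376 -0.1039  0.1031] rect [ 514.  -145.5] [141.4  24.2] 60.5 z [0.004 0.132]
side phonetop 129 med [ 0.535  -0.1093  0.1283] rect [ 533.3 -112.3] [61.6 11.6] 76.9 z [0.116 0.133]
side dock 1083 med [ 0.5448 -0.1024  0.0074] rect [688.8 194.9] [824.8 108.6] 63.0 z [-0.003  0.04 ]
side docktop 283 med [ 0.5417 -0.1013  0.0352] rect [ 532.8 -113.2] [91.8 41.8] 76.3 z [0.03  0.041]
side box 4007 med [0.5395 0.2347 0.1225] rect [619.9 351.7] [685.4 198.4] 47.6 z [0.011 0.191]
side boxwhole 5366 med [0.5109 0.2192 0.1483] rect [635.3 373.3] [631.9 207.1] 47.8 z [0.067 0.191]
side lip 220 med [0.4742 0.2115 0.1551] rect [677.7 373. ] [591.   50.9] 38.7 z [0.138 0.163]
side plate 1783 med [0.4728 0.2135 0.1426] rect [635.3 373.3] [631.9 207.1] 47.8 z [0.108 0.169]
n [-0.899 -0.041  0.437] tilt 64.11400545883075 az -177.3683619117577 c [0.4749 0.2155 0.1538]
```

View pics/c1.png

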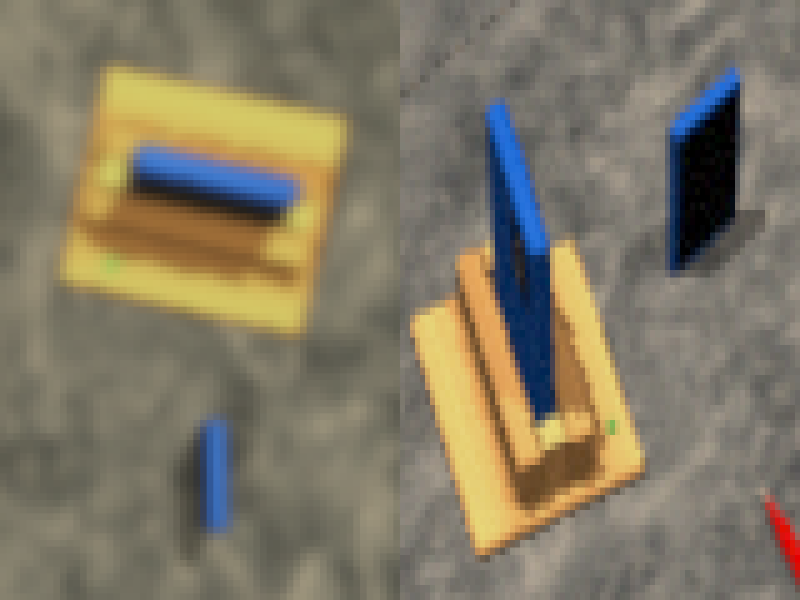

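The crop confirms it. The dock phone is clearly larger than the free-standing small one, which has its dark screen facing sideways. Now clean fits of the box.

```bash
python3 - <<'E'
from h import *
import pickle
o=pickle.load(open("o.pkl","rb"))
for n in("top","side"):
    p,d,k=o[n];hsv=cv2.cvtColor(p,cv2.COLOR_RGB2HSV);P=cloud(k,d)
    H,S,V=hsv[...,0],hsv[...,1],hsv[...,2]
    reg=(d>0)&(P[...,2]>.06)&(P[...,2]<.22)&(abs(P[...,0]-.5)<.13)&(abs(P[...,1]-.2)<.13)
    def rect(name,m):
        m=cv2.morphologyEx((m&reg).astype(np.uint8),cv2.MORPH_OPEN,np.ones((2,2)))>0
        q=P[m];r=cv2.minAreaRect(q[:,:2].astype(np.float32)*1000);print(n,name,len(q),np.round(r[0],1),np.round(r[1],1),round(r[2],1),"med",np.median(q,0).round(4));return q,m
    rect("whole",np.ones_like(reg))
    q,m=rect("plate",(S<60)); 
    for _ in range(4):
        c=q.mean(0);w,v=np.linalg.eigh(np.cov((q-c).T));nn=v[:,0]*np.sign(v[2,0]);q=q[abs((q-c)@nn)<.003]
    print("n",nn.round(3),"tilt",np.degrees(np.arccos(nn[2])).round(1),"yaw",np.degrees(np.arctan2(-nn[1],-nn[0])).round(1),"c",c.round(4),w)
    q,m=rect("lip",(H>20)&(H<34)&(S>130)&(V>120))
    ps=np.argwhere(m)[:,::-1].astype(np.float32);print("lip px",cv2.boxPoints(cv2.minAreaRect(ps)).round(1).tolist())
    save("b_"+n,p,8,(185,225,260,305) if n=="top" else (355,265,450,340))
p,d,k=o["top"];P=cloud(k,d);hsv=cv2.cvtColor(p,cv2.COLOR_RGB2HSV)
m=(hsv[...,0]>100)&(hsv[...,0]<130)&(hsv[...,1]>120);m[:275]=0;m[305:]=0;m[:,:340]=0;m[:,365:]=0
q=P[m];print("small",q.min(0),q.max(0))
E
```

```text
top whole 3967 [454.9 125.3] [375.  187.4] 73.1 med [0.4831 0.1949 0.155 ]
top plate 378 [452.3 223.1] [145.3 124.8] 72.7 med [0.4545 0.2025 0.1407]
n [-0.568  0.182  0.803] tilt 36.6 yaw -17.8 c [0.4633 0.2085 0.1435] [1.88913005e-06 7.79644700e-04 2.59766173e-03]
top lip 173 [446.5  94.8] [315.   17.5] 78.7 med [0.4689 0.2076 0.1585]
lip px [[200.39999389648438, 269.0], [201.89999389648438, 264.0], [234.5, 273.29998779296875], [233.10000610351562, 278.29998779296875]]
side whole 5321 [608.4 361.8] [686.  228.8] 47.5 med [0.5095 0.2218 0.1472]
side plate 1731 [645.2 311.3] [699.8 164.4] 25.8 med [0.471  0.2172 0.1411]
n [-0.728  0.087  0.68 ] tilt 47.1 yaw -6.8 c [0.4674 0.2197 0.1399] [1.41555544e-06 1.84101942e-05 2.43235604e-03]
side lip 221 [672.4 371.1] [602.   50.9] 38.3 med [0.4738 0.2139 0.1549]
lip px [[399.29998779296875, 283.70001220703125], [405.0, 281.1000061035156], [420.20001220703125, 314.1000061035156], [414.5, 316.70001220703125]]
small [ 0.40134457 -0.11904322  0.01890676] [ 0.43890439 -0.06136338  1.40110213]
```

View pics/b_top.png

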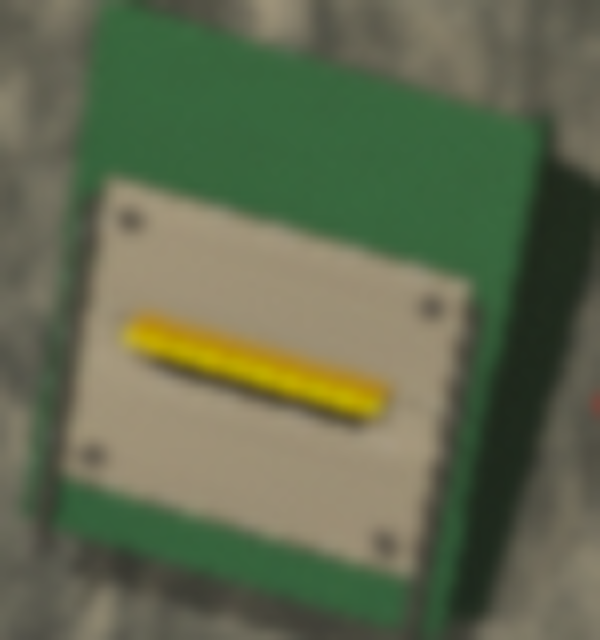

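The plate and lip show clearly. The lip runs from about (200,267) to (233,275) in the top picture, so the box yaw is about -15.5°. I'll go above the slot square to the lid and look with the wrist camera.

```bash
cat >> h.py <<'E'
def boxR(yaw): return R.from_euler('z',yaw,degrees=True).as_matrix()
def toolR(yaw,tilt):  # tool x = box y, tilted so z leans forward
    t=np.radians(tilt);c,s=np.cos(t),np.sin(t)
    return boxR(yaw)@np.array([[0,c,s],[1,0,0],[0,s,-c]])
def plan(pos,Rt,s=None):
    s=s or read_state();R0=R.from_rotvec(s["eef_rot"]).as_matrix();d=np.array(pos)-s["eef_pos"]
    sh=R0.T@d/.8; tu=R.from_matrix(R0.T@Rt).as_rotvec()/(np.pi/2)
    print("shift",sh.round(4).tolist(),"turn",tu.round(4).tolist(),"rows",np.ceil(max(np.linalg.norm(d)/.0625,np.linalg.norm(tu)*90/10.7)))
E
python3 - <<'E'
from h import *
import pickle
o=pickle.load(open("o.pkl","rb"));k=o["top"][2]
a,b=onz(k,200.6,267.5,.162),onz(k,233.5,275,.162);print(a,b,np.linalg.norm(a-b),np.degrees(np.arctan2(*(a-b)[:2])))
c=(a+b)/2; n=toolR(-15.5,30)[:,2]*-1
print(c,viewer.calibration("wrist")); 
plan(c+.16*n,toolR(-15.5,30))
E
```

```text
[0.47747357 0.24544034 0.162     ] [0.45908752 0.16701879 0.162     ] 0.08054803708534743 13.194763767268274
[0.46828054 0.20622957 0.162     ] {'fovy': 70.3433956749424, 'cx': 320.23794246314014, 'cy': 246.0204247773657, 'hand_eye': array([[ 1.24661945e-04, -9.52052938e-01, -3.05933305e-01,
         7.71588323e-02],
       [ 9.99999941e-01,  2.07220254e-05,  3.42994601e-04,
        -2.35274034e-05],
       [-3.20209460e-04, -3.05933330e-01,  9.52052885e-01,
        -1.78538987e-01],
       [ 0.00000000e+00,  0.00000000e+00,  0.00000000e+00,
         1.00000000e+00]])}
shift [-0.3167, -0.3745, -0.132] turn [-0.278, -0.2309, 0.8644] rows 8.0
```

move_arm(
  targets=[
    [[0,0,-0.13],[0,0,0],1],
    [[0,0,-0.13],[0,0,0],1],
    [[-0.317,-0.3745,-0.132],[-0.278,-0.231,0.864],1],
    [[-0.317,-0.3745,-0.132],[-0.278,-0.231,0.864],1],
    [[-0.317,-0.3745,-0.132],[-0.278,-0.231,0.864],1],
    [[-0.317,-0.3745,-0.132],[-0.278,-0.231,0.864],1],
    [[-0.317,-0.3745,-0.132],[-0.278,-0.231,0.864],1],
    [[-0.317,-0.3745,-0.132],[-0.278,-0.231,0.864],1],
    [[-0.317,-0.3745,-0.132],[-0.278,-0.231,0.864],1],
    [[-0.317,-0.3745,-0.132],[-0.278,-0.231,0.864],1],
    [[-0.317,-0.3745,-0.132],[-0.278,-0.231,0.864],1],
    [[-0.317,-0.3745,-0.132],[-0.278,-0.231,0.864],1],
    [[-0.317,-0.3745,-0.132],[-0.278,-0.231,0.864],1],
  ],
)

```text
time: 1.72
eef_pos: [0.3918, 0.2275, 0.3009]
eef_rot: [2.141, 1.631, 0.437]
ft_force: [-0.3, 0.2, -0.1]
grip_width: 0.998
gripper_force: 0.0
```

```bash
python3 - <<'E'
from h import *
import pickle
s=read_state();print(s["time"],s["eef_pos"],s["joints"].round(2),np.linalg.norm(s["dq"]))
p,d,k=cam("wrist");save("w1",p);pickle.dump((p,d,k),open("w1.pkl","wb"))
P=cloud(k,d);hsv=cv2.cvtColor(p,cv2.COLOR_RGB2HSV);H,S,V=cv2.split(hsv)
reg=(d>0)&(P[...,2]>.06)&(P[...,2]<.22)&(abs(P[...,0]-.5)<.13)&(abs(P[...,1]-.2)<.13)
q=P[reg&(S<60)&(P[...,2]>.1)&(P[...,2]<.19)]
for _ in range(8):
    c=q.mean(0);w,v=np.linalg.eigh(np.cov((q-c).T));n=v[:,0]*np.sign(v[2,0]);q=q[abs((q-c)@n)<.003]
print("n",n.round(3),"tilt",np.degrees(np.arccos(n[2])).round(1),"yaw",np.degrees(np.arctan2(-n[1],-n[0])).round(1),"c",c.round(4),len(q))
m=reg&(H>20)&(H<34)&(S>130)&(V>120);r=cv2.minAreaRect(np.argwhere(m)[:,::-1].astype(np.float32));print("lip",cv2.boxPoints(r).round(1).tolist())
E
```

```text
1.725 [0.39181179 0.22750037 0.30094965] [-1.38  0.01  0.29  2.12  0.62  0.98 -1.7 ] 0.020940453216049634
n [-0.479  0.142  0.866] tilt 30.0 yaw -16.5 c [0.466  0.2115 0.1432] 9015
lip [[313.6000061035156, 252.0], [315.1000061035156, 175.89999389648438], [319.6000061035156, 176.0], [318.20001220703125, 252.0]]
```

View pics/w1.png

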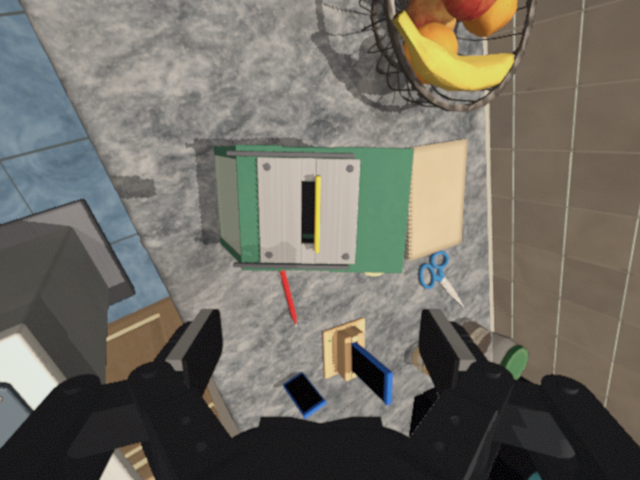

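The wrist view shows the slot, dark, at about u 302–315 and v 181–243, with the lip just right of it. I'll cast these onto the plate plane.

```bash
cat > m.py <<'E'
from h import *
def slot(p,d,k,c,n,box):
    H,S,V=cv2.split(cv2.cvtColor(p,cv2.COLOR_RGB2HSV))
    def on(u,v,h=0):
        o,r=ray(k,u,v);return o+r*(((c+h*n-o)@n)/(r@n))
    m=(V<45);b=np.zeros_like(m);b[box[1]:box[3],box[0]:box[2]]=1
    cs,_=cv2.findContours((m&b).astype(np.uint8),0,2);r=cv2.minAreaRect(max(cs,key=cv2.contourArea));print("slot px",r)
    y=b&(H>20)&(H<34)&(S>130)&(V>120);ry=cv2.minAreaRect(np.argwhere(y)[:,::-1].astype(np.float32))
    for nm,q,h in(("slot",r,0),("liptop",ry,.014)):
        B=np.array([on(u,v,h) for u,v in cv2.boxPoints(q)]);e=[B[1]-B[0],B[2]-B[1]];L=max(e,key=np.linalg.norm)
        print(nm,"c",B.mean(0).round(4),"size",[np.linalg.norm(x).round(4) for x in e],"yaw",np.degrees(np.arctan(-L[0]/L[1])).round(2),B.round(4).tolist())
E
python3 - <<'E'
from m import *
import pickle
p,d,k=pickle.load(open("w1.pkl","rb"))
yaw=-14.5
n=-toolR(yaw,30)[:,2]
slot(p,d,k,np.array([.466,.2115,.1432]),n,(290,165,330,260))
H,S,V=cv2.split(cv2.cvtColor(p,cv2.COLOR_RGB2HSV))
# box back edge & front lid edge yaw
P=cloud(k,d);g=(H>45)&(H<90)&(S>80)&(d>0)&(P[...,2]>.17);q=P[g];print(len(q))
r=cv2.minAreaRect(q[:,:2].astype(np.float32)*1000);print(r)
pl=(S<60)&(abs((P-np.array([.466,.2115,.1432]))@n)<.004)&(d>0);b=np.zeros_like(pl);b[150:270,250:365]=1
r=cv2.minAreaRect(P[pl&b][:,:2].astype(np.float32)*1000);print("plate",r)
E
```

```text
slot px ((307.5, 208.0), (52.0, 11.0), 90.0)
slot c [0.4672 0.2133 0.1436] size [np.float64(0.0113), np.float64(0.0554)] yaw -15.51 [[0.4701, 0.2412, 0.1412], [0.4795, 0.2386, 0.1468], [0.4647, 0.1852, 0.1462], [0.4548, 0.188, 0.1403]]
liptop c [0.4675 0.209  0.1606] size [np.float64(0.0788), np.float64(0.0044)] yaw -16.38 [[0.4545, 0.1718, 0.1587], [0.4767, 0.2473, 0.1602], [0.4804, 0.2462, 0.1624], [0.4585, 0.1706, 0.1611]]
5310
((592.032470703125, -20.629791259765625), (223.9185791015625, 734.007568359375), 28.88455581665039)
plate ((462.4151916503906, 207.8936004638672), (127.37226104736328, 104.20071411132812), 73.11619567871094)
```

```bash
python3 - <<'E'
from h import *
plan([.530,-.114,.26],toolR(-13.2,0))
E
```

```text
shift [-0.3656, 0.2171, 0.1841] turn [0.3332, 0.006, -0.0242] rows 6.0
```

move_arm(
  targets=[
    [[-0.366,0.217,0.184],[0.333,0.006,-0.024],1],
    [[-0.366,0.217,0.184],[0.333,0.006,-0.024],1],
    [[-0.366,0.217,0.184],[0.333,0.006,-0.024],1],
    [[-0.366,0.217,0.184],[0.333,0.006,-0.024],1],
    [[-0.366,0.217,0.184],[0.333,0.006,-0.024],1],
    [[-0.366,0.217,0.184],[0.333,0.006,-0.024],1],
    [[-0.366,0.217,0.184],[0.333,0.006,-0.024],1],
    [[-0.366,0.217,0.184],[0.333,0.006,-0.024],1],
    [[-0.366,0.217,0.184],[0.333,0.006,-0.024],1],
    [[-0.366,0.217,0.184],[0.333,0.006,-0.024],1],
  ],
)

```text
time: 3.02
eef_pos: [0.5292, -0.1143, 0.2597]
eef_rot: [-2.463, -1.949, -0.001]
ft_force: [1.1, 0.7, 0.1]
grip_width: 0.999
gripper_force: 0.0
```

```bash
python3 - <<'E'
from h import *
s=read_state();print(s["time"],s["eef_pos"],s["joints"].round(2),np.linalg.norm(s["dq"]))
p,d,k=cam("wrist");save("w2",p)
P=cloud(k,d);H,S,V=cv2.split(cv2.cvtColor(p,cv2.COLOR_RGB2HSV))
m=(H>100)&(H<130)&(S>120)&(d>0)&(P[...,2]>.125)&(P[...,2]<.14)&(P[...,0]>.48)
q=P[m];print(len(q),cv2.minAreaRect(q[:,:2].astype(np.float32)*1000),np.median(q,0))
ps=np.argwhere(m)[:,::-1].astype(np.float32);B=cv2.boxPoints(cv2.minAreaRect(ps));print(B.tolist())
W=np.array([onz(k,u,v,.132) for u,v in B]);print(W.round(4).tolist(),W.mean(0))
E
```

```text
3.025 [ 0.52921582 -0.11432881  0.25969237] [-0.35  0.39  0.69  1.71 -0.27  1.15  0.19] 0.048014407319119684
668 ((655.2957763671875, -255.90614318847656), (52.4752311706543, 416.16680908203125), 41.95964431762695) [ 0.52944579 -0.11442625  0.131735  ]
[[286.2511901855469, 236.28382873535156], [317.9391174316406, 190.7793731689453], [627.0, 406.0], [595.31201171875, 451.50445556640625]]
[[0.4971, -0.1176, 0.132], [0.5358, -0.083, 0.132], [0.8149, -0.3944, 0.132], [0.7813, -0.4541, 0.132]] [ 0.65725435 -0.26228435  0.132     ]
```

View pics/w2.png

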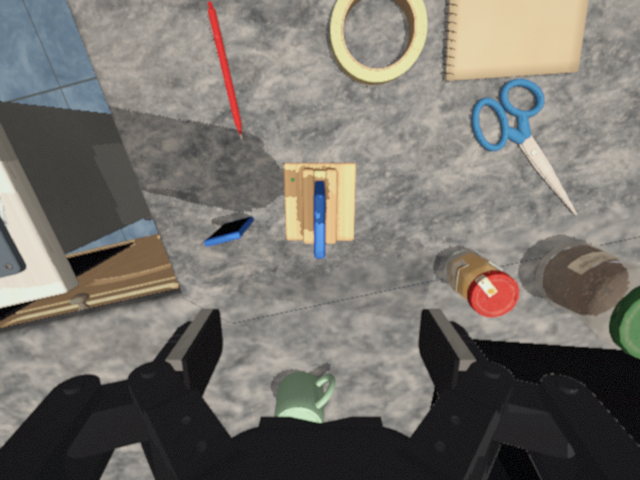

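The phone top is at about (320,232) and square with the picture axes. One quick number: its extent along the tool axes.

```bash
python3 - <<'E'
from h import *
s=read_state();p,d,k=cam("wrist")
P=cloud(k,d);H,S,V=cv2.split(cv2.cvtColor(p,cv2.COLOR_RGB2HSV))
m=(H>100)&(H<130)&(S>120)&(d>0)&(P[...,2]>.127)&(P[...,2]<.137);m[:170]=0;m[280:]=0;m[:,:300]=0;m[:,345:]=0
r=cv2.minAreaRect(np.argwhere(m)[:,::-1].astype(np.float32));B=cv2.boxPoints(r);R0=R.from_rotvec(s["eef_rot"]).as_matrix()
print(r);W=np.array([onz(k,u,v,.132) for u,v in B]);print(((W-s["eef_pos"])@R0).round(4).tolist())
q=(P[m]-s["eef_pos"])@R0;print(np.percentile(q,[1,99],axis=0).round(4))
E
```

```text
((318.9999694824219, 227.0), (61.99999237060547, 9.999998092651367), 90.0)
[[0.0271, -0.0044, 0.1279], [0.0271, 0.0046, 0.1279], [-0.0323, 0.0048, 0.1278], [-0.0323, -0.0047, 0.1278]]
[[-0.032  -0.0038  0.1262]
 [ 0.0266  0.0048  0.1305]]
```

move_arm(
  targets=[
    [[-0.003,0,0.08],[0,0,0],1],
    [[-0.003,0,0.14],[0,0,0],1],
    [[-0.003,0,0.18],[0,0,0],1],
    [[-0.003,0,0.2],[0,0,0],1],
    [[-0.003,0,0.2],[0,0,0],1],
    [[-0.003,0,0.2],[0,0,0],1],
    [[-0.003,0,0.2],[0,0,0],0],
    [[-0.003,0,0.2],[0,0,0],0],
    [[-0.003,0,0.2],[0,0,0],0],
    [[-0.003,0,0.2],[0,0,0],0],
    [[-0.003,0,0.2],[0,0,0],0],
    [[-0.003,0,0.2],[0,0,0],0],
    [[-0.003,0,0.2],[0,0,0],0],
    [[-0.003,0,0.2],[0,0,0],0],
    [[-0.003,0,0.2],[0,0,0],0],
    [[-0.003,0,0.2],[0,0,0],0],
  ],
  grip_force=70,
)

```text
time: 5.12
eef_pos: [0.5289, -0.1164, 0.1]
eef_rot: [2.463, 1.95, 0.001]
ft_force: [0.2, 0.3, -0.2]
grip_width: 0.002
gripper_force: 0.0
```

```bash
python3 - <<'E'
from h import *
p,d,k=cam("side");a=p[170:290,250:370]
q,d,k=cam("wrist");save("g1",np.hstack([cv2.resize(a,(400,400),interpolation=3),cv2.resize(q,(400,400))]))
s=read_state();print(s["eef_pos"],s["grip_width"],s["gripper_force"],s["ft_force"])
E
```

```text
[ 0.5289191  -0.11636389  0.09993764] -0.004266975401670183 0.0 [ 0.52903203  0.46449572 -0.43298732]
```

View pics/g1.png

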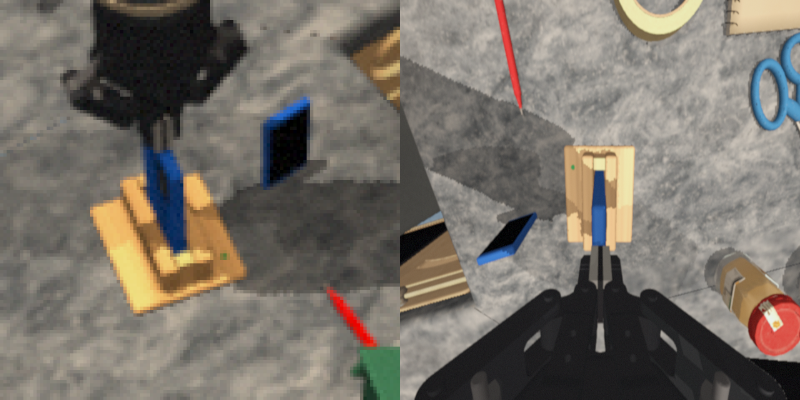

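```bash
python3 - <<'E'
from h import *
s=read_state();R0=R.from_rotvec(s["eef_rot"]).as_matrix()
for n in("side","wrist","top"):
    p,d,k=cam(n);P=cloud(k,d);H,S,V=cv2.split(cv2.cvtColor(p,cv2.COLOR_RGB2HSV))
    m=(H>100)&(H<130)&(S>120)&(d>0)&(np.linalg.norm(P[...,:2]-s["eef_pos"][:2],axis=-1)<.06)&(P[...,2]>.03)
    q=(P[m]-s["eef_pos"])@R0
    if len(q)<5: print(n,len(q));continue
    print(n,len(q),"tool frame pct",np.percentile(q,[2,25,50,75,98],axis=0).round(4).tolist(),"px of tcp",proj(k,s["eef_pos"]))
    g=(V<90)&(S<80)&(d>0)&(np.linalg.norm(P-s["eef_pos"],axis=-1)<.05)
    q=(P[g]-s["eef_pos"])@R0
    if len(q)>5:print(" dark",len(q),np.percentile(q,[2,50,98],axis=0).round(4).tolist())
E
```

```text
side 243 tool frame pct [[-0.0146, -0.0012, -0.0423], [0.0095, 0.0032, -0.0221], [0.0249, 0.0075, 0.0061], [0.0324, 0.0084, 0.0337], [0.0356, 0.0107, 0.0583]] px of tcp (np.float64(298.8073742788891), np.float64(219.01168335766164))
 dark 34 [[-0.0092, -0.0086, -0.0478], [0.0119, 0.0086, -0.0426], [0.0259, 0.017, -0.0011]]
wrist 1697 tool frame pct [[0.0081, -0.0046, -0.033], [0.0175, -0.0023, -0.0319], [0.0271, 0.0002, -0.0309], [0.0301, 0.0025, -0.0066], [0.0306, 0.0048, 0.0583]] px of tcp (np.float64(318.08238876399474), np.float64(280.73324080578254))
 dark 249 [[0.006, -0.011, -0.0487], [0.0067, 0.0011, -0.0456], [0.027, 0.0136, 0.0109]]
top 0
```

```bash
python3 - <<'E'
from h import *
p,d,k=cam("wrist");s=read_state();R0=R.from_rotvec(s["eef_rot"]).as_matrix();P=(cloud(k,d)-s["eef_pos"])@R0
for v in range(200,400,8):
    print(v,[(int(u),*(P[v,u]*1000).round().astype(int).tolist(),tuple(p[v,u].tolist())) for u in (308,319,330)])
save("g2",p,6,(270,190,370,290))
E
```

```text
200 [(308, 35, -8, 63, (209, 171, 123)), (319, 35, 0, 62, (239, 234, 178)), (330, 35, 8, 61, (233, 196, 144))]
208 [(308, 30, -8, 62, (161, 126, 87)), (319, 30, 0, 58, (26, 56, 105)), (330, 29, 8, 62, (237, 202, 149))]
216 [(308, 23, -8, 63, (163, 126, 89)), (319, 30, 0, 33, (27, 57, 105)), (330, 24, 8, 62, (173, 136, 95))]
224 [(308, 17, -8, 63, (162, 126, 90)), (319, 30, 0, 12, (28, 58, 107)), (330, 18, 8, 62, (166, 130, 91))]
232 [(308, 12, -8, 62, (124, 96, 83)), (319, 30, 1, -6, (26, 56, 106)), (330, 12, 8, 63, (166, 130, 90))]
240 [(308, 28, -5, -13, (64, 63, 94)), (319, 30, 1, -20, (26, 56, 105)), (330, 5, 8, 63, (160, 125, 88))]
248 [(308, 29, -4, -30, (30, 67, 122)), (319, 30, 1, -32, (39, 84, 148)), (330, 26, 6, -19, (124, 97, 80))]
256 [(308, 26, -4, -30, (43, 86, 151)), (319, 26, 1, -32, (54, 101, 170)), (330, 23, 6, -24, (140, 113, 98))]
264 [(308, 22, -4, -31, (38, 82, 149)), (319, 22, 1, -32, (53, 101, 169)), (330, 19, 6, -23, (141, 114, 95))]
272 [(308, 18, -5, -31, (38, 81, 147)), (319, 19, 1, -33, (53, 98, 168)), (330, 15, 6, -23, (151, 123, 98))]
280 [(308, 14, -5,
[... 888 characters left out ...]
33)), (319, 8, 1, -74, (44, 44, 43)), (330, 12, 4, -80, (27, 28, 28))]
352 [(308, 11, -3, -83, (27, 30, 30)), (319, 5, 1, -74, (40, 40, 38)), (330, 12, 4, -84, (30, 28, 30))]
360 [(308, 11, -3, -88, (32, 30, 32)), (319, 1, 1, -74, (41, 38, 41)), (330, 12, 4, -88, (27, 27, 29))]
368 [(308, 11, -3, -91, (33, 28, 34)), (319, -3, 1, -73, (40, 37, 39)), (330, 11, 4, -91, (28, 27, 29))]
376 [(308, 11, -2, -95, (30, 28, 30)), (319, -6, 1, -73, (45, 44, 43)), (330, 8, 4, -91, (31, 30, 32))]
384 [(308, 12, -2, -99, (29, 29, 34)), (319, -10, 1, -73, (43, 41, 41)), (330, 0, 4, -84, (36, 34, 36))]
392 [(308, 8, -2, -98, (34, 34, 34)), (319, -164, 0, 99, (169, 164, 157)), (330, -3, 4, -85, (38, 37, 39))]
```

View pics/g2.png

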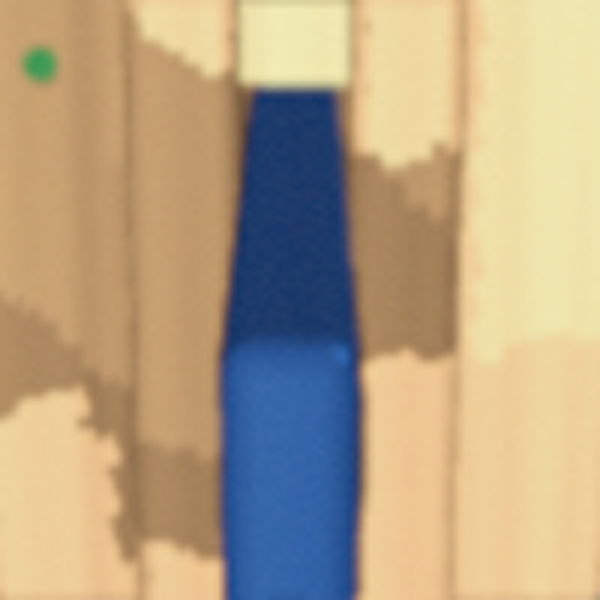

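The crop shows the phone still upright in the dock. The shut fingers are above its top, not astride it, so the fingers seem to end short of the reported TCP. I'll check their tip in the earlier wrist picture with the gripper open.

```bash
python3 - <<'E'
from h import *
import pickle
p,d,k=pickle.load(open("w1.pkl","rb"))
f=240/np.tan(np.radians(viewer.calibration("wrist")["fovy"])/2);he=np.array(viewer.calibration("wrist")["hand_eye"])
v,u=np.mgrid[:480,:640];c=np.stack([(u-k["cx"])/f*d,(v-k["cy"])/f*d,d],-1);T=c@he[:3,:3].T+he[:3,3]
m=(d>0)&(d<.2);print("min depth",d[d>0].min());q=T[m];
for a in(-1,1):
    w=q[q[:,1]*a>0];i=np.argsort(-w[:,2])[:200:20];print(w[i].round(3).tolist())
p,d,k=cam("wrist");c=np.stack([(u-k["cx"])/f*d,(v-k["cy"])/f*d,d],-1);T=c@he[:3,:3].T+he[:3,3]
m=(d>0)&(d<.2)&(p.astype(int).ptp(2)<25 if hasattr(p,'ptp') else np.ptp(p.astype(int),axis=2)<25)&(abs(T[...,1])<.03);q=T[m];i=np.argsort(-q[:,2])[:100:10];print(q[i].round(3).tolist())
print(read_state()["eef_pos"],read_state()["joints"])
E
```

```text
min depth 0.060032617
[[0.006, -0.042, -0.049], [0.003, -0.042, -0.05], [0.008, -0.042, -0.051], [-0.008, -0.041, -0.051], [-0.001, -0.041, -0.052], [0.002, -0.042, -0.052], [0.01, -0.047, -0.053], [-0.008, -0.041, -0.053], [-0.006, -0.041, -0.054], [0.007, -0.041, -0.054]]
[[-0.003, 0.044, -0.049], [-0.005, 0.044, -0.05], [-0.005, 0.044, -0.051], [-0.009, 0.044, -0.051], [0.005, 0.044, -0.052], [0.006, 0.044, -0.052], [-0.002, 0.044, -0.053], [0.002, 0.044, -0.053], [0.009, 0.044, -0.054], [0.01, 0.044, -0.054]]
[[0.027, -0.005, 0.011], [0.027, -0.005, -0.003], [0.028, -0.005, -0.022], [0.011, 0.005, -0.03], [0.016, 0.005, -0.031], [0.01, -0.0, -0.04], [0.01, 0.005, -0.04], [0.01, 0.004, -0.041], [0.01, 0.002, -0.041], [0.01, 0.001, -0.042]]
[ 0.5289292  -0.11635413  0.0999581 ] [-0.24791096  0.5559435   0.58003615  1.92607253 -0.42389929  0.78169123
  0.33801387]
```

The fingertips sit about 48 mm (open) and 35 mm (shut) behind the reported TCP. That makes the fingers effectively 35 mm short, and the grasp point is 54 mm behind the TCP. I'll open, go 36 mm lower and grip.

move_arm(
  targets=[
    [[0,0,0],[0,0,0],1],
    [[0,0,0],[0,0,0],1],
    [[0,0,0],[0,0,0],1],
    [[0,0,0],[0,0,0],1],
    [[0,0,0],[0,0,0],1],
    [[0,0,0],[0,0,0],1],
    [[0,0,0.025],[0,0,0],1],
    [[0,0,0.045],[0,0,0],1],
    [[0,0,0.045],[0,0,0],1],
    [[0,0,0.045],[0,0,0],0],
    [[0,0,0.045],[0,0,0],0],
    [[0,0,0.045],[0,0,0],0],
    [[0,0,0.045],[0,0,0],0],
    [[0,0,0.045],[0,0,0],0],
    [[0,0,0.045],[0,0,0],0],
    [[0,0,0.045],[0,0,0],0],
    [[0,0,0.045],[0,0,0],0],
    [[0,0,0.045],[0,0,0],0],
  ],
  grip_force=70,
)

```text
time: 7.72
eef_pos: [0.5287, -0.1163, 0.0643]
eef_rot: [-2.463, -1.95, -0.002]
ft_force: [-1.1, 0.6, 5.3]
grip_width: 0.12
gripper_force: 68.4
```

move_arm(
  targets=[
    [[0,0,-0.05],[0,0,0],0],
    [[0,0,-0.12],[0,0,0],0],
    [[0,0,-0.19],[0,0,0],0],
    [[0,0,-0.26],[0,0,0],0],
    [[0,0,-0.312],[0,0,0],0],
    [[0,0,-0.312],[0,0,0],0],
    [[0,0,-0.312],[0,0,0],0],
    [[0,0,-0.312],[0,0,0],0],
  ],
)

```text
time: 8.72
eef_pos: [0.528, -0.116, 0.3121]
eef_rot: [-2.462, -1.949, 0.002]
ft_force: [0.7, -0.3, -2.8]
grip_width: 0.119
gripper_force: 69.1
```

```bash
python3 - <<'E'
from h import *
s=read_state();R0=R.from_rotvec(s["eef_rot"]).as_matrix();print(s["time"],s["eef_pos"],s["grip_width"],s["joints"].round(2))
p,d,k=cam("wrist");P=(cloud(k,d)-s["eef_pos"])@R0;H,S,V=cv2.split(cv2.cvtColor(p,cv2.COLOR_RGB2HSV))
m=(H>100)&(H<130)&(S>120)&(d>0)&(np.linalg.norm(P,axis=-1)<.1);q=P[m]
print(len(q),np.percentile(q,[2,25,50,75,98],axis=0).round(4).tolist())
e=q[q[:,2]>-.01];A=np.c_[e[:,2],np.ones(len(e))];print("edge x vs z slope",np.linalg.lstsq(A,e[:,0],rcond=None)[0],"y vs z",np.linalg.lstsq(A,e[:,1],rcond=None)[0])
S0=np.array([.4661,.2094,.1436]);Rt=toolR(-16.3,30);n=-Rt[:,2];sl=Rt[:,1]
print(sl,n);plan(S0-.018*sl+(.030+.056)*n,Rt,s)
E
```

```text
8.725 [ 0.52800422 -0.11601908  0.31207588] 0.11930799715776931 [-0.37  0.35  0.73  1.61 -0.24  1.27  0.17]
5068 [[-0.0271, -0.0038, -0.0687], [-0.0051, -0.0014, -0.0676], [0.0144, 0.0011, -0.067], [0.0294, 0.0036, -0.0628], [0.0305, 0.0061, 0.0252]]
edge x vs z slope [0.00168246 0.02999375] y vs z [-0.00167913  0.00075471]
[ 0.83121577 -0.2430645   0.5       ] [-0.47990265  0.14033335  0.8660254 ]
shift [0.382, -0.2415, 0.1293] turn [-0.3345, -0.0089, 0.0329] rows 7.0
```

move_arm(
  targets=[
    [[0.382,-0.279,0.064],[-0.3345,-0.009,0.033],0],
    [[0.382,-0.279,0.064],[-0.3345,-0.009,0.033],0],
    [[0.382,-0.279,0.064],[-0.3345,-0.009,0.033],0],
    [[0.382,-0.279,0.064],[-0.3345,-0.009,0.033],0],
    [[0.382,-0.279,0.064],[-0.3345,-0.009,0.033],0],
    [[0.382,-0.279,0.064],[-0.3345,-0.009,0.033],0],
    [[0.382,-0.279,0.064],[-0.3345,-0.009,0.033],0],
    [[0.382,-0.279,0.064],[-0.3345,-0.009,0.033],0],
    [[0.382,-0.279,0.064],[-0.3345,-0.009,0.033],0],
    [[0.382,-0.26,0.097],[-0.3345,-0.009,0.033],0],
    [[0.382,-0.242,0.129],[-0.3345,-0.009,0.033],0],
    [[0.382,-0.242,0.129],[-0.3345,-0.009,0.033],0],
    [[0.382,-0.242,0.129],[-0.3345,-0.009,0.033],0],
    [[0.382,-0.242,0.129],[-0.3345,-0.009,0.033],0],
  ],
)

```text
time: 10.52
eef_pos: [0.4104, 0.226, 0.2111]
eef_rot: [2.151, 1.612, 0.436]
ft_force: [-0.4, -0.4, -2.4]
grip_width: 0.116
gripper_force: 69.7
```

```bash
python3 - <<'E'
from h import *
from m import slot
s=read_state();R0=R.from_rotvec(s["eef_rot"]).as_matrix();print(s["time"],s["eef_pos"],s["joints"].round(2),s["ft_force"].round(1))
Rt=toolR(-16.3,30);print("rot err deg",np.degrees(R.from_matrix(Rt.T@R0).as_rotvec()).round(2))
p,d,k=cam("wrist");save("w3",p,2,(180,80,480,330));T=(cloud(k,d)-s["eef_pos"])@R0;H,S,V=cv2.split(cv2.cvtColor(p,cv2.COLOR_RGB2HSV))
m=(H>100)&(H<130)&(S>120)&(d>0)&(np.linalg.norm(T,axis=-1)<.1);q=T[m];e=q[q[:,2]>-.01]
print("phone edge x,y",np.median(e,0).round(4),"zmax",np.percentile(q[:,2],99.5))
y=(H>20)&(H<34)&(S>130)&(V>120)&(d>0)&(abs(T[...,1])<.06)&(abs(T[...,0])<.08);q=T[y];print("lip tool",len(q),np.percentile(q,[2,50,98],axis=0).round(4).tolist())
pl=(S<60)&(d>0)&(V>80)&(abs(T[...,1])<.06)&(T[...,0]>.0)&(T[...,0]<.055)&(T[...,2]>.06)&(T[...,2]<.11);q=T[pl];print("plate z",np.percentile(q[:,2],[5,50,95]))
E
```

```text
10.525 [0.41042889 0.22603341 0.21109504] [-1.2   0.16  0.18  2.26  0.76  0.73 -1.89] [-0.4 -0.4 -2.4]
rot err deg [-0.16  0.1   0.04]
phone edge x,y [0.0301 0.0009 0.0131] zmax 0.04292183852499665
lip tool 629 [[-0.0373, 0.0241, 0.0723], [0.003, 0.0258, 0.074], [0.038, 0.0283, 0.0836]]
plate z [0.0863944  0.0876504  0.08897844]
```

View pics/w3.png

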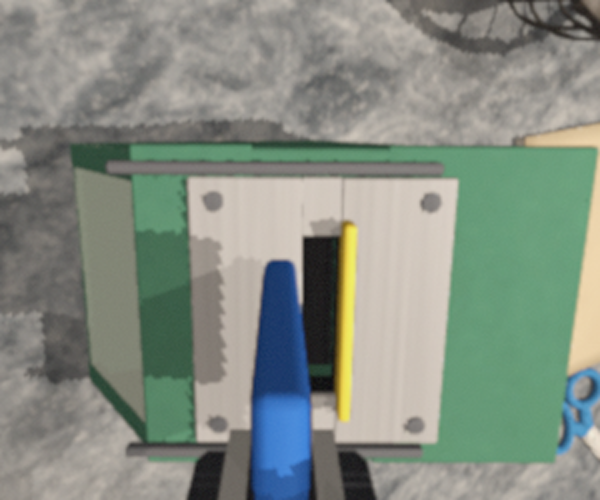

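The phone is above the plate, downslope of the slot. Full-frame, the slot spans v≈198–276 with its lower edge at u≈332, and the lip is right of it.

```bash
python3 - <<'E'
from h import *
c=viewer.calibration("wrist");f=240/np.tan(np.radians(c["fovy"])/2);M=np.array(c["hand_eye"])
for u,v,z in((332,198.5,.0877),(332,275.5,.0877),(350,191,.0737),(350,290,.0737),(357.5,191,.0737)):
    r=M[:3,:3]@[(u-c["cx"])/f,(v-c["cy"])/f,1];print(u,v,(M[:3,3]+r*(z-M[2,3])/r[2]).round(4))
E
```

```text
332 198.5 [0.032  0.0102 0.0877]
332 275.5 [-0.0332  0.0109  0.0877]
350 191 [0.04   0.023  0.0737]
350 290 [-0.04    0.0251  0.0737]
357.5 191 [0.04   0.0285 0.0737]
```

move_arm(
  targets=[
    [[0,0.012,0.01],[0,0,-0.008],0],
    [[0,0.02,0.02],[0,0,-0.008],0],
    [[0,0.02,0.03],[0,0,-0.008],0],
    [[0,0.02,0.036],[0,0,-0.008],0],
    [[0,0.02,0.042],[0,0,-0.008],0],
    [[0,0.02,0.042],[0,0,-0.008],0],
  ],
)

```text
time: 11.32
eef_pos: [0.4399, 0.2168, 0.1889]
eef_rot: [2.139, 1.624, 0.43]
ft_force: [-0.3, 0.1, -1.5]
grip_width: 0.113
gripper_force: 69.8
```

move_arm(
  targets=[
    [[0,0,0.003],[0,0,0],0],
    [[0,0,0.006],[0,0,0],0],
    [[0,0,0.009],[0,0,0],0],
    [[0,0,0.012],[0,0,0],0],
    [[0,0,0.012],[0,0,0],0],
  ],
)

```text
time: 11.95
eef_pos: [0.4447, 0.2154, 0.1809]
eef_rot: [2.14, 1.624, 0.43]
ft_force: [-0.7, 0.4, -1.8]
grip_width: 0.119
gripper_force: 69.8
```

```bash
python3 - <<'E'
from h import *
s=read_state();R0=R.from_rotvec(s["eef_rot"]).as_matrix();print(s["eef_pos"],"tool force",(R0.T@s["ft_force"]).round(1),s["ft_torque"].round(2))
S=np.array([.4104,.2260,.2111]);print("moved tool",((s["eef_pos"]-S)@R0).round(4))
p,d,k=cam("wrist");T=(cloud(k,d)-s["eef_pos"])@R0;H,S,V=cv2.split(cv2.cvtColor(p,cv2.COLOR_RGB2HSV))
m=(H>100)&(H<130)&(S>120)&(d>0)&(np.linalg.norm(T,axis=-1)<.1);q=T[m]
print("phone z",np.percentile(q[:,2],[2,50,98,99.7]),"edge",np.median(q[q[:,2]>-.03],0))
E
```

```text
[0.44467585 0.21540714 0.18086861] tool force [ 0.2 -1.6  1.2] [ 0.22  0.79 -0.02]
moved tool [-0.0007  0.0158  0.0442]
phone z [-0.06827127 -0.06649148  0.03959157  0.07016691] edge [0.03007031 0.00086373 0.00202533]
```

The phone is 13 mm into the slot with no resistance. I push on past the flap, stopping short of the lip.

move_arm(
  targets=[
    [[0,0,0.008],[0,0,0],0],
    [[0,0,0.016],[0,0,0],0],
    [[0,0,0.024],[0,0,0],0],
    [[0,0,0.032],[0,0,0],0],
    [[0,0,0.04],[0,0,0],0],
    [[0,0,0.04],[0,0,0],0],
  ],
)

```text
time: 12.75
eef_pos: [0.4601, 0.2106, 0.1529]
eef_rot: [2.139, 1.624, 0.429]
ft_force: [-0.4, -0.1, 0.7]
grip_width: 0.117
gripper_force: 70.0
```

move_arm(
  targets=[
    [[0,0,0.008],[0,0,0],0],
    [[0,0,0.016],[0,0,0],0],
    [[0,0,0.024],[0,0,0],0],
    [[0,0,0.032],[0,0,0],0],
    [[0,0,0.034],[0,0,0],0],
    [[0,0,0.034],[0,0,0],0],
  ],
)

```text
time: 13.5
eef_pos: [0.4732, 0.2069, 0.1297]
eef_rot: [2.139, 1.624, 0.43]
ft_force: [2.1, -0.1, -1.6]
grip_width: 0.113
gripper_force: 69.7
```

```bash
python3 - <<'E'
from h import *
s=read_state();R0=R.from_rotvec(s["eef_rot"]).as_matrix();print(s["time"],s["eef_pos"],"tool force",(R0.T@s["ft_force"]).round(1),s["joints"].round(2))
print("moved tool",((s["eef_pos"]-np.array([.4104,.2260,.2111]))@R0).round(4))
p,d,k=cam("wrist");T=(cloud(k,d)-s["eef_pos"])@R0;H,S,V=cv2.split(cv2.cvtColor(p,cv2.COLOR_RGB2HSV))
m=(H>100)&(H<130)&(S>120)&(d>0)&(np.linalg.norm(T,axis=-1)<.1);q=T[m]
print("phone z",np.percentile(q[:,2],[2,50,98]),"edge",np.median(q[q[:,2]>-.05],0))
E
```

```text
13.5 [0.47323996 0.20690063 0.1297201 ] tool force [0.5 1.  2.4] [-1.1   0.36  0.31  2.32  1.03  0.42 -2.04]
moved tool [-0.0008  0.0159  0.1034]
phone z [-0.06826675 -0.06659211 -0.01159908] edge [ 0.03005665  0.00087757 -0.03133165]
```

move_arm(
  targets=[
    [[0,0,0],[0,0,0],1],
    [[0,0,0],[0,0,0],1],
    [[0,0,0],[0,0,0],1],
    [[0,0,0],[0,0,0],1],
    [[0,0,0],[0,0,0],1],
    [[0,0,0],[0,0,0],1],
    [[0,0,-0.05],[0,0,0],1],
    [[0,0,-0.1],[0,0,0],1],
    [[0,0,-0.16],[0,0,0],1],
    [[0,0,-0.16],[0,0,0],1],
    [[0,0,-0.16],[0,0,0],1],
  ],
)

```text
time: 14.92
eef_pos: [0.4115, 0.2249, 0.2403]
eef_rot: [2.14, 1.624, 0.431]
ft_force: [0.0, 0.0, -0.7]
grip_width: 1.003
gripper_force: 0.0
```

```bash
python3 - <<'E'
from h import *
s=read_state();print(s["time"],s["eef_pos"],s["ft_force"].round(1))
for n in("wrist","side"):
    p,d,k=cam(n);P=cloud(k,d);H,S,V=cv2.split(cv2.cvtColor(p,cv2.COLOR_RGB2HSV))
    m=(H>100)&(H<130)&(S>100)&(V>40)&(d>0)&(abs(P[...,0]-.48)<.12)&(abs(P[...,1]-.21)<.12)
    print(n,m.sum(),np.percentile(P[m],[2,50,98],axis=0).round(3).tolist() if m.sum()>5 else "")
    if n=="wrist":save("w4",p)
E
```

```text
14.925 [0.4115356  0.22494911 0.24032062] [ 0.   0.  -0.7]
wrist 0 
side 0
```

View pics/w4.png

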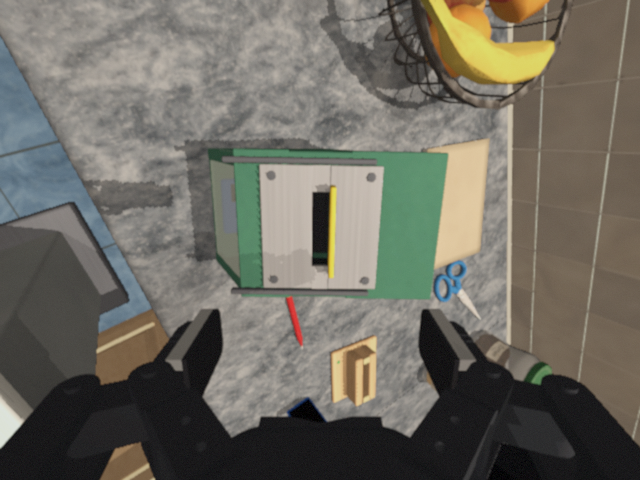

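The slot is empty and the dock is bare. The phone shows bluish through the clear front at about (229,205), and the gripper is clear of everything.

```bash
python3 -c "
from h import *
print(job_done())"
```

```text
the job is handed in; nothing more can be done
None
```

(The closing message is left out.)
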